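Lean the green chopping board against the tiled wall

ROBOT

A 6-joint arm with a two-finger parallel gripper is mounted at the origin on the work surface. World frame = base frame: x ahead of the robot, y to its left, z up, the work surface at z = 0. Lengths are in mm, angles in rad, forces in N, time in s.
With the tool pointing down it reaches from about 275 to 750 mm from the base axis. Payload 10.2 kg.
Tool frame: the origin (TCP) lies at the very end of the fingers, on their centre line; the grasp point (between the pads) lies 19 mm behind it; x points along the fingers, z is the direction in which the jaws open and shut, and the axes are right-handed (so a half turn about x gives the same grasp; the last joint's range is limited). The gripper opens to 85 mm and grips with 20 to 120 N. Pads are 22 mm wide; open, the fingers measure 114 mm over their backs; the gripper's body (76 mm by 85 mm) begins 54 mm behind the grasp point. The pads swing forward as they close: fully open they stand 13 mm farther back than shut.
Start: joints at [0.911, 0.313, 1.498, -0, 1.331, -0.223], TCP at [222.11, 475.708, 231.294] pointing down, gripper open.
Joint ranges: [-2.94, 2.94], [-0.97, 2.17], [0.19, 2.56], [-1.23, 4.37], [0.02, 3.11], [-2.88, 2.88]. Speed limits (rad/s): [2.39, 2.39, 3.01, 3.14, 3.14, 3.14].

INTERFACE

Orientations are given as a unit quaternion [w, x, y, z].
In Python, from rig import sense, vision, job gives the robot as it stands. The module is installed in compiled form; this text tells all that it offers.
- The arm moves only by the shell command python3 -m pendant 'ROWS' [FORCE]. ROWS is JSON, a list of rows, each a list of 7 numbers: the turn, a rotation vector about the tool's x, y, z in rad, then the shift along the tool's x, y, z in cm, then the opening, from 0 (shut) to 1 (fully open). A call has exactly 5 rows; each row is the pose to reach, as a shift and turn from the pose commanded when the call began, along the tool's axes at that moment; what a row does not reach only later rows make up. A row lasts 1/8 s, in which the tool goes at most 62.5 mm and 10.7 degrees, less where a joint would pass 70% of its speed; a pose out of reach is approached as far as the arm can. A call with a gripper value outside its range is refused whole. The fingers move at their own pace and stop on an object; FORCE is the grip in N (left out, the last holds). Time passes only in rows, so rows that repeat a pose let the fingers close, or fill a call up. It gives the time, the measured TCP pose, the force and the opening at its end, in the units of the state.
- sense(): the state, without advancing time (a new reading comes with each control period).
- vision.capture(name): name is "side" or "top"; returns the picture (480x640x3 uint8, red, green, blue); there is no depth.
- vision.calibration(name): a dict with "K" (3x3 intrinsics, pixels), "extrinsics" (4x4, takes a point from camera to world coordinates). Camera axes: x right, y up, looking along -z (the intrinsics and any distortion apply to the point x, -y, -z); pixel columns grow to the right and rows downward; lengths in mm; the calibration is good to about 2 mm. A picture is of the moment at which its call begins. calibration takes no time and is no camera call.
- job.finish_job(): hands the job in, once; it reports no verdict.
The state is a dict: "time_s": time; "joints": joint angles; "dq": joint speeds; "tau": joint torques, N m; "eef_pos": TCP position; "ee_rot": TCP orientation; "force": force on the tool from outside, world axes, zero at the start; "wrist_torque": the same for the moment, N m; "grip_width": opening from 0.0 (shut) to 1.0 (fully open).
Only numpy, scipy, OpenCV 4.12 (cv2) and the standard library are available. Lean on these libraries where they do the work, as an engineer would, in place of code of your own. Each camera call takes 0.05 s, during which the arm holds its last target.

TASK

Take the green chopping board out of the drying rack and lean it to dry against the low tiled wall, long edge down and roughly in the middle of the wall's length, with its foot on the counter up against the inner side of the steel stop rail so that it cannot slide out. Set it down rather than dropping it, and leave the red and yellow boards standing in the rack.

Things in the scene. Friction and masses are not known exactly. Their poses are not given: they have to be found in the camera images.
- green_board: The board to move: green plastic slab 230 x 170 x 12 mm, 0.3 to 0.6 kg, standing upright on a long edge in one slot of the drying rack. Origin: centre of its underside (170 mm below its upper edge). Axes: z up the board, y along its 230 mm length, x through its 12 mm thickness. The 48 mm high slot pins leave 1.5 mm play: lift straight up, 50 mm or more, before moving sideways.
- red_board: Bystander: red board, same size and axes as the green one, in another slot of the rack. The grey rack (240 x 200 mm, tray 6 mm thick, fixed) has three parallel slots 70 mm apart, one board in each in any order; 58 mm is free between neighbouring boards.
- yellow_board: Bystander: yellow board, same size and axes as the green one, in another slot of the rack.
- wall: White-tiled low wall, 360 long, 100 high, 60 mm thick, and before its face a parallel dark steel stop rail, 20 high, 15 mm wide; all fixed. Origin: foot of the tiled face, mid-length, on the counter. x from face to rail (rail at x = 55 to 70 mm, wall at -60 to 0), y along the wall, z up. A board with its foot against the rail leans on the wall's top edge about 24 degrees off upright.

How it is judged (in metres and radians):
On the way:
1. the green board is lifted out of the rack (height (world z) of green_board above 0.05 m), for 0.1 s.
At the end, for the whole second after the job is handed in: Green board at rest, released, leaning on the wall 12 to 34 degrees off upright, long edge on the counter within about 15 mm of the rail, centred within 60 mm and parallel within 10 degrees to the wall; red and yellow boards within 40 mm of their start and 14 degrees of upright (x of green_board in the frame of wall between 0.034 and 0.056 m and y of green_board in the frame of wall between -0.06 and 0.06 m and z of green_board in the frame of wall below 0.012 m and angle between green_board's own z axis and vertical between 0.2 and 0.6 rad and angle between the y axis of green_board and the y axis of wall, either way round below 0.175 rad and contact force between green_board and wall above 0.1 N and linear speed of green_board below 0.02 m/s and angular speed of green_board below 0.1 rad/s and distance of each of red_board, yellow_board from where it was at the start of the episode below 0.04 m and angle between each of red_board, yellow_board's own z axis and vertical below 0.25 rad); the robot touches nothing.
It fails at once if the green board is dropped: it falls faster than 0.7 m/s (a fall of about 25 mm) while no finger touches it (contact force between the fingers and green_board below 0.05 N and linear speed of green_board above 0.7 m/s).
It fails at once if the red or yellow board is moved by more than 40 mm or tipped by more than 14 degrees (not (distance of each of red_board, yellow_board from where it was at the start of the episode below 0.04 m and angle between each of red_board, yellow_board's own z axis and vertical below 0.25 rad)).
It also fails if it takes over 38 s, if anything falls off the work surface, if the arm or the gripper's body presses on something with over 40 N, if the wrist force passes 120 N, or if a joint passes its speed limit or range.

## Working session

There is one attempt and no reset: what is moved stays moved. The work goes in short steps, Python scripts to look and compute and a shell command to move; the robot and the scene stay as the last step left them, time stands still between calls to the robot, and variables do not carry over. Pictures are saved under pics/ and viewed, and the job is handed in when it is done.

```bash
mkdir -p pics; python3 - <<'E'
from rig import sense, vision, job
import cv2,json
print(sense())
for n in("side","top"):
    im=vision.capture(n); cv2.imwrite(f"pics/{n}0.png",im[:,:,::-1]); c=vision.calibration(n); print(n,c)
E
```

```text
{'time_s': 0.0, 'joints': array([ 9.10582199e-01,  3.13460353e-01,  1.49844954e+00,  1.84900151e-05,
        1.33099097e+00, -2.23434558e-01]), 'dq': array([-0.00049478,  0.00040357, -0.00141123, -0.00125052,  0.00048252,
       -0.00257353]), 'tau': array([ 4.70975046e-04, -4.12282133e+01, -2.59735572e+01, -2.42959313e-04,
        4.24672267e-03, -2.65228074e-06]), 'eef_pos': array([221.94823706, 475.49239248, 230.72508779]), 'ee_rot': array([ 0.59601584, -0.37994325,  0.5968911 ,  0.3796436 ]), 'force': array([-0.31253987, -0.6293196 , -0.06270359]), 'wrist_torque': array([ 0.01590594, -0.05255111, -0.0102364 ]), 'grip_width': 0.9973590044570433}
side {'K': array([[495.70297765,   0.        , 321.9324099 ],
       [  0.        , 495.70297765, 237.64672924],
       [  0.        ,   0.        ,   1.        ]]), 'extrinsics': array([[ 9.98227671e-01,  3.70582155e-02, -4.65639880e-02,
         4.84955854e+02],
       [-5.93075968e-02,  6.84071114e-01, -7.27000221e-01,
        -5.65320816e+02],
       [ 4.91174829e-03,  7.28473335e-01,  6.85056548e-01,
         5.81294819e+02],
       [ 0.00000000e+00,  0.00000000e+00,  0.00000000e+00,
         1.00000000e+00]])}
top {'K': array([[584.40302557,   0.        , 319.83742434],
       [  0.        , 584.40302557, 250.11493147],
       [  0.        ,   0.        ,   1.        ]]), 'extrinsics': array([[-3.04902501e-02,  9.96812355e-01, -7.37256650e-02,
         4.58170360e+02],
       [-9.99144275e-01, -2.83329420e-02,  3.01324133e-02,
         1.46912396e+01],
       [ 2.79474969e-02,  7.45813209e-02,  9.96823236e-01,
         9.95616233e+02],
       [ 0.00000000e+00,  0.00000000e+00,  0.00000000e+00,
         1.00000000e+00]])}
```

View pics/side0.png

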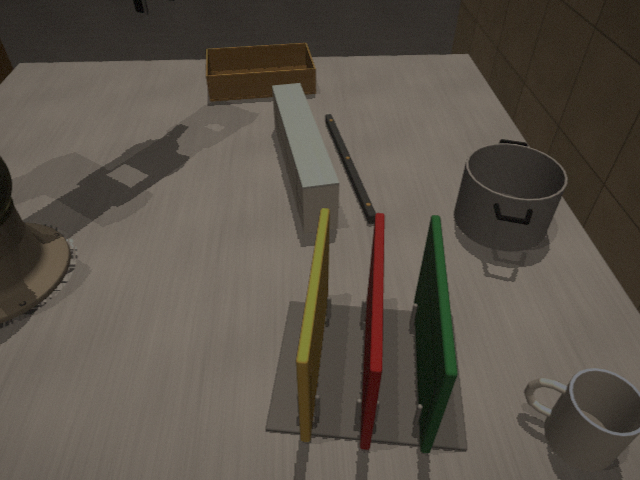

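View pics/top0.png

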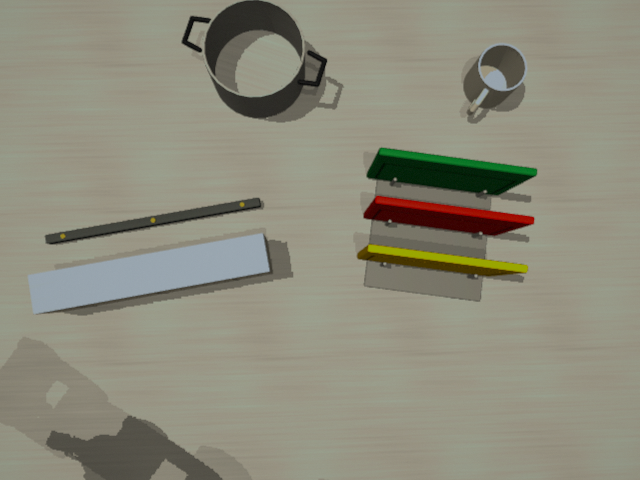

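```bash
cat > h.py <<'E'
import numpy as np, cv2
from rig import sense, vision, job
def ray(n,u,v):
    c=vision.calibration(n);K=c["K"];E=c["extrinsics"]
    d=np.linalg.inv(K)@[u,v,1]; d=E[:3,:3]@[d[0],-d[1],-d[2]]
    return E[:3,3],d
def onz(n,u,v,z):
    o,d=ray(n,u,v); return o+d*(z-o[2])/d[2]
def proj(n,p):
    c=vision.calibration(n);K=c["K"];E=c["extrinsics"]
    q=E[:3,:3].T@(np.asarray(p,float)-E[:3,3]); x=K@[q[0],-q[1],-q[2]]; return x[:2]/x[2]
E
python3 - <<'E'
import cv2
im=cv2.imread("pics/top0.png")
a=cv2.resize(im[130:290,350:550],None,fx=4,fy=4,interpolation=cv2.INTER_CUBIC)[:600]
b=cv2.resize(im[185:325,20:290],None,fx=2.9,fy=2.9,interpolation=cv2.INTER_CUBIC)
cv2.imwrite("pics/z1.png",a);cv2.imwrite("pics/z2.png",b)
im=cv2.imread("pics/side0.png")
cv2.imwrite("pics/z3.png",cv2.resize(im[200:460,280:480],None,fx=2.3,fy=2.3,interpolation=cv2.INTER_CUBIC))
E
```

```text
(no output)
```

View pics/z1.png

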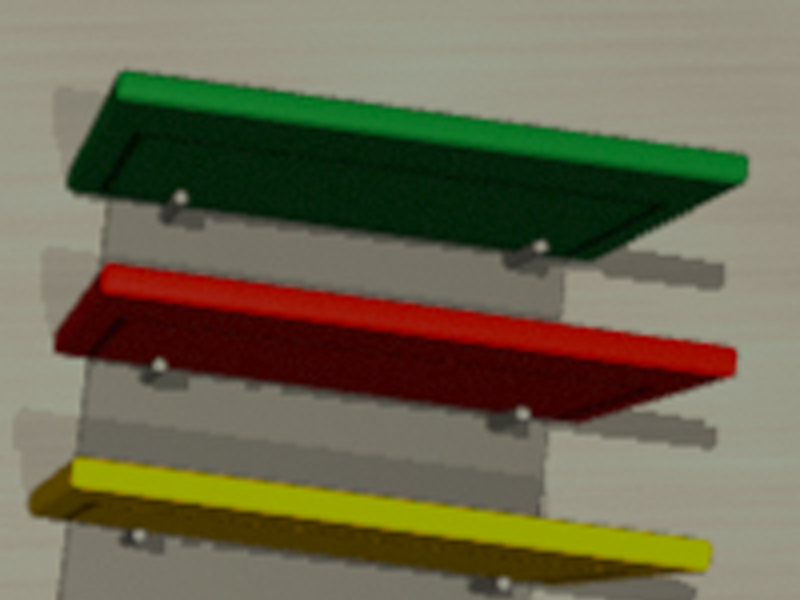

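View pics/z2.png

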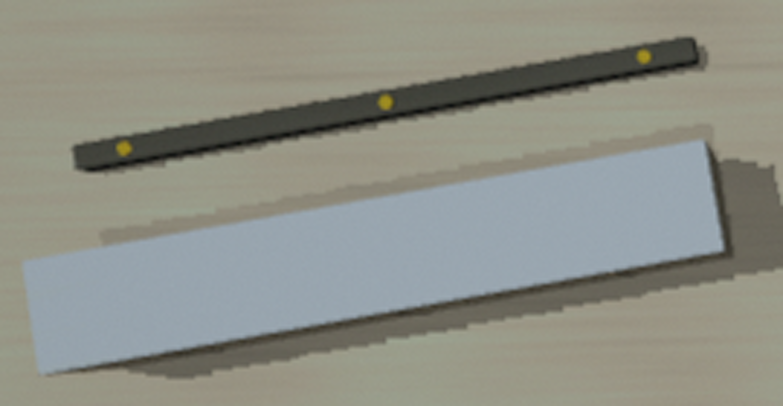

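View pics/z3.png

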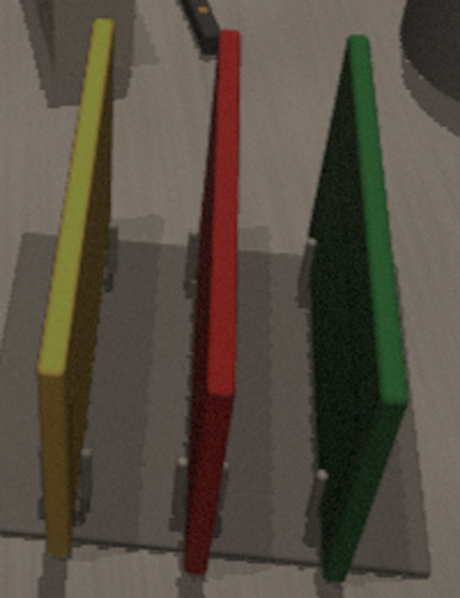

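```bash
python3 - <<'E'
from h import *
np.set_printoptions(precision=1,suppress=True)
def f(p,s,ox,oy): return (ox+(p[0]+.5)/s-.5, oy+(p[1]+.5)/s-.5)
def an(a,b): d=b-a; return np.degrees(np.arctan2(d[1],d[0]))
for nm,P in dict(green=[(121,72),(748,155),(748,181),(116,100)],red=[(104,266),(737,348),(736,376),(101,293)],yel=[(76,459),(712,541),(710,570),(72,486)]).items():
    w=[onz("top",*f(p,4,350,130),176) for p in P]
    print(nm,np.array(w)[:,:2].tolist(),'len',np.linalg.norm(w[0]-w[1]),np.linalg.norm(w[3]-w[2]),'th',np.linalg.norm(w[0]-w[3]),'c',np.mean(w,0),'ang',an(w[1],w[0]),an(w[2],w[3]))
w=[onz("top",*f(p,2.9,20,185),100) for p in [(22,261),(706,140),(725,250),(38,374)]]
print('wall',np.linalg.norm(w[0]-w[1]),np.linalg.norm(w[0]-w[3]),'facemid',(w[0]+w[1])/2,an(w[1],w[0]),an(w[2],w[3]))
r=[onz("top",*f(p,2.9,20,185),20) for p in [(73,147),(694,38),(698,62),(77,169)]]
print('rail',np.linalg.norm(r[0]-r[1]),np.linalg.norm(r[0]-r[3]),'mid',np.mean(r,0),an(r[1],r[0]))
m=(w[0]+w[1])/2; y=(w[0]-w[1]);y/=np.linalg.norm(y); x=np.array([y[1],-y[0],0]); print('x,y',x,y,'rail in wall',(np.mean(r,0)-m)@x,(np.mean(r,0)-m)@y)
# side check
def g(p): return (280+(p[0]+.5)/2.3-.5,200+(p[1]+.5)/2.3-.5)
S=[onz("side",*g(p),176) for p in [(348,38),(368,38),(405,402),(383,400)]]
print('side green',[s[:2] for s in S],np.mean(S,0))
# wall top in side
S=[onz("side",u,v,100) for u,v in [(273,86),(301,84),(337,183),(303,188)]]
print('side wall',[s[:2] for s in S], np.mean(S,0), np.mean(w,0))
S=[onz("side",u,v,20) for u,v in [(324,115),(331,114),(376,214),(367,217)]]
print('side rail', np.mean(S,0))
E
```

```text
green [[663.2345251296672, -100.4096968942731], [627.6641097019883, -325.18361882427445], [618.2177729510718, -324.6305954646071], [653.1226518114828, -98.2306277249717]] len 227.57102283351455 229.0748697713652 th 10.343999441589764 c [ 640.6 -212.1  176. ] ang 81.00752886980469 81.23551589184737
red [[593.4124811625535, -91.68002910775412], [558.0299739444584, -317.13288290748943], [547.9957785412878, -316.1881543636405], [583.7724921528279, -90.24845106932209]] len 228.21242539240356 228.7547218344723 th 9.745706941405068 c [ 570.8 -203.8  176. ] ang 81.0807688024219 81.00213241529396
yel [[524.9522377054542, -79.1851474564341], [489.42791718427577, -304.16955537711686], [479.1786580681699, -302.86476115984345], [515.4469907162961, -77.42087479512084]] len 227.77173037036795 228.34258878340043 th 9.66759423788339 c [ 502.3 -190.9  176. ] ang 81.02725743889535 80.86083559577482
wall 360.99859285725023 59.49917150383518 facemid [526.6 252.5 100. ] 98.53090673609634 98.57736088254717
rail 359.0652167182509 12.887029731459199 mid [587.9 261.3  20. ] 98.59599520544008
x,y [1.  0.1 0. ] [-0.1  1.   0. ] rail in wall 61.97458487850852 -0.40987507398840334
side green [array([ 651.3, -103.5]), array([ 662.2, -104.1]), array([ 625.1, -326.2]), array([ 616.5, -324.8])] [ 638.8 -214.6  176. ]
side wall [array([442.7, 414.7]), array([501.6, 420.9]), array([549.4,  72. ]), array([494.5,  61.8])] [497.1 242.4 100. ] [497.2 248.2 100. ]
side rail [586.  257.3  20. ]
```

```bash
cat >> h.py <<'E'
from scipy.spatial.transform import Rotation as Ro
def Rs(s): q=s["ee_rot"]; return Ro.from_quat([q[1],q[2],q[3],q[0]])
def Rt(zyaw,tilt=0):
    # tool x down, tool z horizontal at zyaw (deg); tilt: rotate about horizontal axis so tool x leans toward +zdir*sin(tilt)
    a=np.radians(zyaw); t=np.radians(tilt)
    h=np.array([np.cos(a),np.sin(a),0]); u=np.array([0,0,1.])
    x=-u*np.cos(t)+h*np.sin(t); z=h*np.cos(t)+u*np.sin(t); y=np.cross(z,x)
    return Ro.from_matrix(np.c_[x,y,z])
def go(pos,R,s=None):
    s=s or sense(); R0=Rs(s)
    print('t',round(s['time_s'],2),'pos',s['eef_pos'].round(1),'turn',(R0.inv()*R).as_rotvec().round(3),'shift cm',(R0.inv().apply(np.array(pos)-s['eef_pos'])/10).round(2),'deg',np.degrees((R0.inv()*R).magnitude()).round(1),'F',s['force'].round(1),'g',round(s['grip_width'],3),'q',s['joints'].round(2))
E
python3 - <<'E'
from h import *
s=sense(); m=Rs(s).as_matrix(); print(m.round(3)); 
for yaw in(-9,171): go([640,-213,250],Rt(yaw),s)
E
```

```text
[[-0.001 -0.906  0.423]
 [-0.001  0.423  0.906]
 [-1.     0.    -0.001]]
t 0.1 pos [222.  475.5 230.8] turn [ 1.291e+00 -1.000e-03  1.000e-03] shift cm [ -1.89 -67.01 -44.7 ] deg 74.0 F [-0.5  0.3 -0.3] g 1.002 q [ 0.91  0.31  1.5  -0.    1.33 -0.22]
t 0.1 pos [222.  475.5 230.8] turn [-1.851e+00 -1.000e-03 -1.000e-03] shift cm [ -1.89 -67.01 -44.7 ] deg 106.0 F [-0.5  0.3 -0.3] g 1.002 q [ 0.91  0.31  1.5  -0.    1.33 -0.22]
```

```bash
python3 -m pendant '[[0.15,0,0,-0.3,-5,-3.3,0.5],[0.3,0,0,-0.6,-10,-6.7,0.5],[0.45,0,0,-0.9,-15,-10,0.5],[0.6,0,0,-1.2,-20,-13.4,0.5],[0.75,0,0,-1.5,-25,-16.7,0.5]]' 40; python3 -c "
from h import *
go([640,-213,250],Rt(-9))"
```

```text
time_s: 0.72
eef_pos: [378.5, 216.8, 246.3]
ee_rot: [0.694, -0.133, 0.694, 0.133]
force: [1.2, 1.8, -0.4]
grip_width: 0.5
t 0.72 pos [378.5 216.8 246.3] turn [ 0.536 -0.     0.   ] shift cm [ -0.37 -49.61   8.38] deg 30.7 F [ 1.2  1.8 -0.4] g 0.5 q [ 0.25  0.1   1.72 -0.    1.32 -0.13]
```

```bash
python3 -m pendant '[[0.11,0,0,-0.1,-5.5,0.9,0.5],[0.22,0,0,-0.2,-11,1.9,0.5],[0.33,0,0,-0.2,-16.5,2.8,0.5],[0.44,0,0,-0.3,-22,3.7,0.5],[0.536,0,0,-0.4,-27.5,4.6,0.5]]'; python3 -c "
from h import *
go([640,-213,250],Rt(-9))"
```

```text
time_s: 1.35
eef_pos: [524.3, -20.8, 250.1]
ee_rot: [0.705, 0.055, 0.705, -0.055]
force: [0.6, 1.2, -0.2]
grip_width: 0.499
t 1.35 pos [524.3 -20.8 250.1] turn [ 0.002 -0.001 -0.   ] shift cm [ -0.   -17.19  14.41] deg 0.1 F [ 0.6  1.2 -0.2] g 0.499 q [-0.26  0.3   1.47  0.    1.38 -0.11]
```

```bash
python3 -m pendant '[[0,0,0,0,-4.5,3.8,0.5],[0,0,0,0,-9,7.6,0.5],[0,0,0,0,-13.5,11.4,0.5],[0,0,0,0,-17.2,14.4,0.5],[0,0,0,0,-17.2,14.4,0.5]]'; python3 -c "
from h import *
go([640,-213,140],Rt(-9))
for n in('side','top'): cv2.imwrite(f'pics/{n}1.png',vision.capture(n)[:,:,::-1])"
```

```text
time_s: 1.98
eef_pos: [640.2, -213.7, 247.9]
ee_rot: [0.704, 0.055, 0.706, -0.054]
force: [0.3, 0.4, 0.4]
grip_width: 0.504
t 1.98 pos [ 640.2 -213.7  247.9] turn [ 0.002 -0.003 -0.001] shift cm [10.79  0.06 -0.  ] deg 0.2 F [0.3 0.4 0.4] g 0.504 q [-0.5   0.66  0.93 -0.    1.56 -0.34]
```

View pics/side1.png

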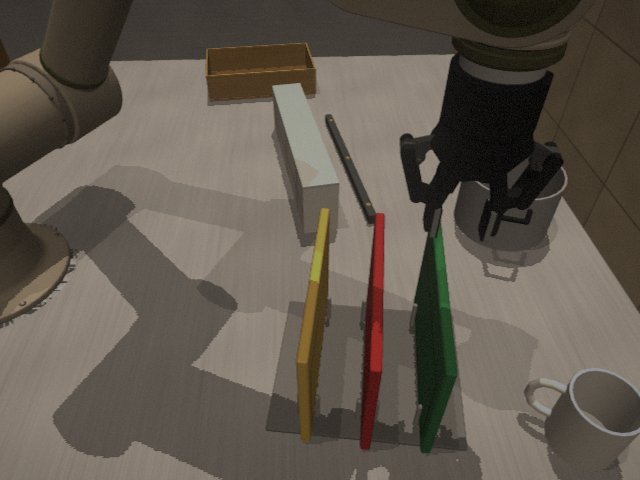

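View pics/top1.png

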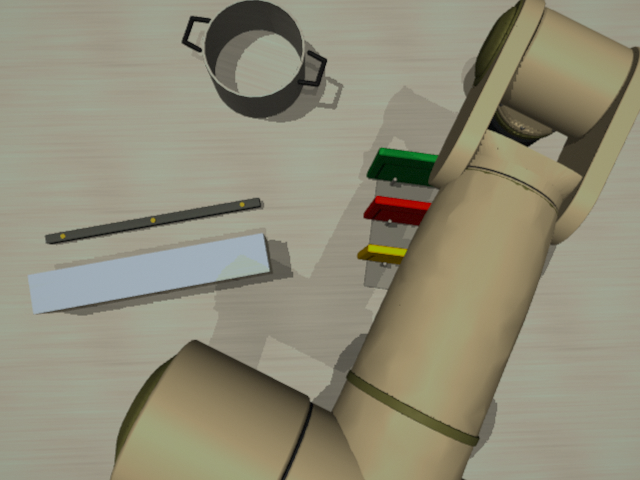

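```bash
python3 -m pendant '[[0,0,0,2,0,0,0.5],[0,0,0,4,0,0,0.5],[0,0,0,5.5,0,0,0.5],[0,0,0,6.5,0,0,0.5],[0,0,0,6.5,0,0,0.5]]'; python3 -c "
from h import *
go([640,-213,140],Rt(-9))
print(proj('side',[640,-213,185]))
im=vision.capture('side')[100:350,330:580,::-1]
cv2.imwrite('pics/s2.png',cv2.resize(im,None,fx=2.3,fy=2.3))"
```

```text
time_s: 2.7
eef_pos: [639.8, -210.6, 185.0]
ee_rot: [0.705, 0.054, 0.705, -0.053]
force: [0.1, -0.5, -0.7]
grip_width: 0.501
t 2.7 pos [ 639.8 -210.6  185. ] turn [ 0.005 -0.001 -0.   ] shift cm [ 4.5  -0.24  0.06] deg 0.3 F [ 0.1 -0.5 -0.7] g 0.501 q [-0.49  0.68  1.05  0.    1.41 -0.34]
[444.20587873 276.51031588]
```

View pics/s2.png

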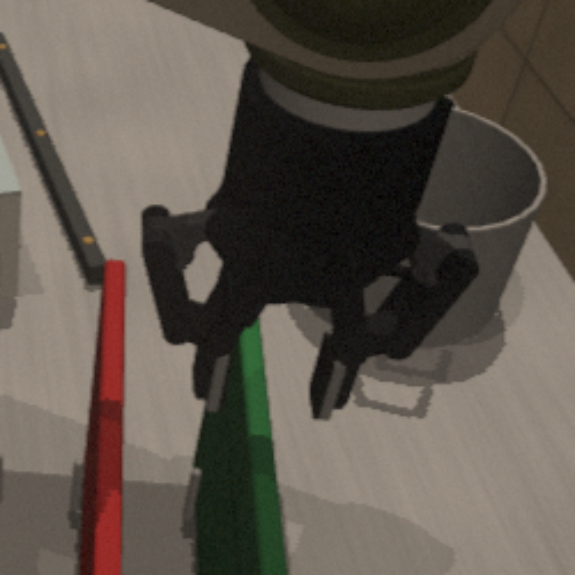

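```bash
python3 -m pendant '[[0,0,0,1.5,-0.1,0,0.5],[0,0,0,3,-0.2,0,0.5],[0,0,0,4,-0.2,0,0.5],[0,0,0,4.5,-0.2,0,0.5],[0,0,0,4.5,-0.2,0,0.5]]' && python3 -m pendant '[[0,0,0,0,0,0,0],[0,0,0,0,0,0,0],[0,0,0,0,0,0,0],[0,0,0,0,0,0,0],[0,0,0,0,0,0,0]]' 70;  python3 -c "
from h import *
go([640,-213,140],Rt(-9))"
```

```text
time_s: 3.38
eef_pos: [639.6, -212.9, 140.1]
ee_rot: [0.705, 0.054, 0.705, -0.054]
force: [0.3, 0.4, 0.3]
grip_width: 0.499
time_s: 4.0
eef_pos: [639.9, -213.0, 140.9]
ee_rot: [0.705, 0.054, 0.705, -0.054]
force: [-0.5, -0.1, 5.0]
grip_width: 0.13
t 4.0 pos [ 639.9 -213.   140.9] turn [0.005 0.001 0.   ] shift cm [0.09 0.01 0.01] deg 0.3 F [-0.5 -0.1  5. ] g 0.13 q [-0.49  0.72  1.1  -0.    1.32 -0.34]
```

```bash
python3 -m pendant '[[0,0,0,-1,0,0,0],[0,0,0,-3,0,0,0],[0,0,0,-5.5,0,0,0],[0,0,0,-8,0,0,0],[0,0,0,-10,0,0,0]]' 70;  python3 -c "
from h import *
go([640,-213,340],Rt(-9))
cv2.imwrite('pics/s3.png',vision.capture('side')[:,:,::-1])"
```

```text
time_s: 4.62
eef_pos: [639.5, -212.8, 240.9]
ee_rot: [0.705, 0.054, 0.705, -0.054]
force: [-0.0, -0.1, -3.4]
grip_width: 0.132
t 4.62 pos [ 639.5 -212.8  240.9] turn [ 0.005 -0.001 -0.   ] shift cm [-9.91 -0.01  0.04] deg 0.3 F [-0.  -0.1 -3.4] g 0.132 q [-0.49  0.66  0.95  0.    1.54 -0.34]
```

View pics/s3.png

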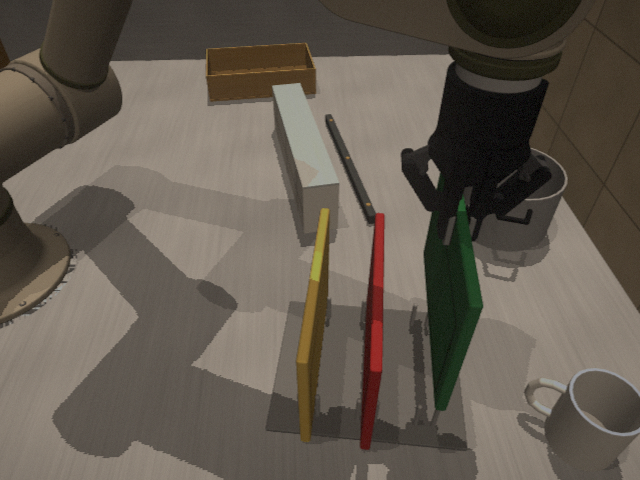

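```bash
cat >> h.py <<'E'
def place(fx,fy,fz,tilt,L=135,yaw=8.55,o=(526,250)):
    a=np.radians(yaw);X=np.array([np.cos(a),np.sin(a),0]);Y=np.array([-X[1],X[0],0])
    t=np.radians(tilt); bz=-X*np.sin(t)+np.array([0,0,1])*np.cos(t)
    p=np.array([o[0],o[1],0])+X*fx+Y*fy+np.array([0,0,fz+6*np.sin(t)])+bz*L
    return p,Rt(yaw,tilt)
def goP(*a,**k):
    p,R=place(*a,**k); print('target',p.round(1)); go(p,R)
E
python3 -m pendant '[[0,0,0,-3,1,0,0],[0,0,0,-5,4,0,0],[0,0,0,-6.5,8,0,0],[0,0,0,-6.5,13,0,0],[0,0,0,-6.5,18,0,0]]' 70;  python3 -c "
from h import *
goP(44,0,120,20)"
```

```text
time_s: 5.3
eef_pos: [666.8, -33.5, 304.4]
ee_rot: [0.705, 0.054, 0.706, -0.054]
force: [0.8, 1.1, -3.7]
grip_width: 0.128
target [523.9 249.7 248.9]
t 5.3 pos [666.8 -33.5 304.4] turn [-0.299 -0.348  0.052] shift cm [  5.58  25.82 -18.42] deg 26.4 F [ 0.8  1.1 -3.7] g 0.128 q [-0.23  0.63  0.83  0.    1.68 -0.07]
```

```bash
python3 -m pendant '[[-0.03,-0.03,0,0,5,0,0],[-0.09,-0.1,0.01,0,10,-3,0],[-0.15,-0.18,0.03,1,15,-8,0],[-0.22,-0.26,0.04,2,20,-12.5,0],[-0.299,-0.348,0.052,3,23,-16,0]]' 70;  python3 -c "
from h import *
goP(44,0,120,20)"
```

```text
time_s: 5.92
eef_pos: [541.8, 218.1, 274.4]
ee_rot: [0.818, -0.044, 0.571, 0.062]
force: [1.3, 0.9, -3.2]
grip_width: 0.129
target [523.9 249.7 248.9]
t 5.92 pos [541.8 218.1 274.4] turn [ 0.004  0.003 -0.   ] shift cm [ 1.94  3.39 -2.09] deg 0.3 F [ 1.3  0.9 -3.2] g 0.129 q [ 0.19  0.24  1.53 -0.02  1.03  0.04]
```

```bash
python3 -m pendant '[[0,0,0,0.6,1.2,-0.7,0],[0,0,0,1.2,2.4,-1.4,0],[0,0,0,1.9,3.4,-2.1,0],[0,0,0,1.9,3.4,-2.1,0],[0,0,0,1.9,3.4,-2.1,0]]' 70;  python3 -c "
from h import *
goP(44,0,10,20)
for n in('side','top'): cv2.imwrite(f'pics/{n}4.png',vision.capture(n)[:,:,::-1])"
```

```text
time_s: 6.55
eef_pos: [526.1, 247.8, 250.4]
ee_rot: [0.817, -0.043, 0.571, 0.061]
force: [-0.2, -1.3, -4.3]
grip_width: 0.129
target [523.9 249.7 138.9]
t 6.55 pos [526.1 247.8 250.4] turn [0.    0.002 0.001] shift cm [10.4   0.23 -4.01] deg 0.1 F [-0.2 -1.3 -4.3] g 0.129 q [ 0.26  0.25  1.57 -0.05  0.97  0.13]
```

View pics/side4.png

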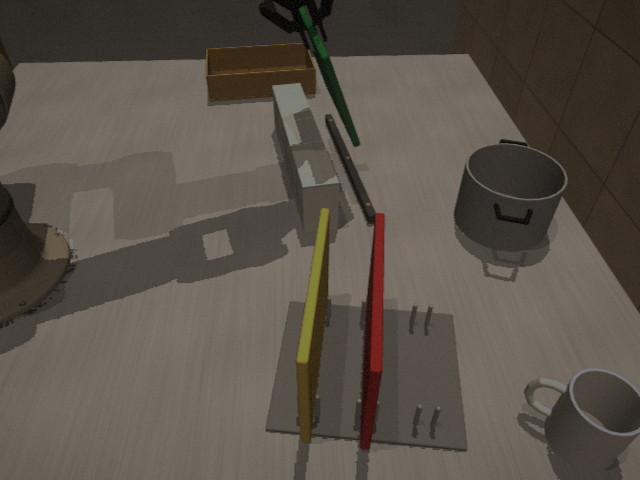

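View pics/top4.png

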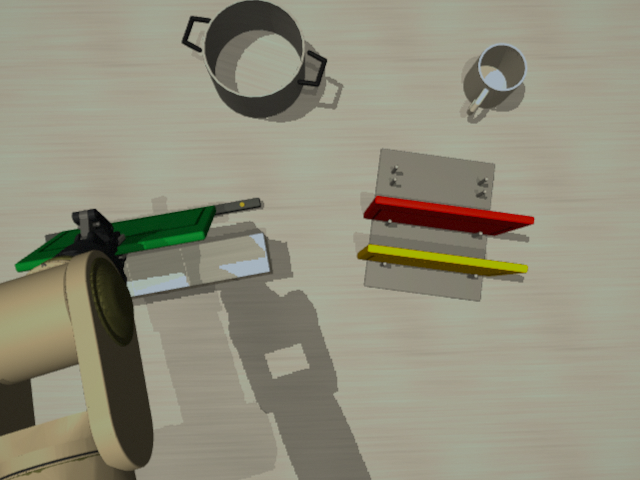

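```bash
python3 -m pendant '[[0,0,0,2,0.1,-0.9,0],[0,0,0,4,0.2,-1.7,0],[0,0,0,6,0.2,-2.4,0],[0,0,0,7.5,0.2,-3,0],[0,0,0,8.5,0.2,-3.4,0]]' 70;  python3 -c "
from h import *
goP(44,0,4,20)
s=sense(); R=Rs(s).as_matrix()
p=s['eef_pos']+135*R[:,0]
for n in('side','top'):
  cv2.imwrite(f'pics/{n}5.png',cv2.resize(vision.capture(n)[:320,:400,::-1] if n=='side' else vision.capture(n)[140:340,:320,::-1],None,fx=2 if n=='side' else 2.4,fy=2 if n=='side' else 2.4)[:600])
  print(n,[proj(n,p+R[:,1]*a+R[:,2]*b).round(1) for a in(-115,115) for b in(-6,6)])"
```

```text
time_s: 7.28
eef_pos: [522.6, 249.4, 158.2]
ee_rot: [0.817, -0.043, 0.571, 0.061]
force: [0.5, -0.2, -3.6]
grip_width: 0.127
target [523.9 249.7 132.9]
t 7.28 pos [522.6 249.4 158.2] turn [0.001 0.001 0.001] shift cm [ 2.42  0.02 -0.75] deg 0.1 F [ 0.5 -0.2 -3.6] g 0.127 q [ 0.26  0.34  1.71 -0.06  0.75  0.15]
side [array([349.7, 190.6]), array([355.9, 188. ]), array([323.2, 125.8]), array([328.3, 123.5])]
top [array([224.8, 222.5]), array([223.3, 215.5]), array([ 86. , 246.9]), array([ 84.1, 240. ])]
```

View pics/side5.png

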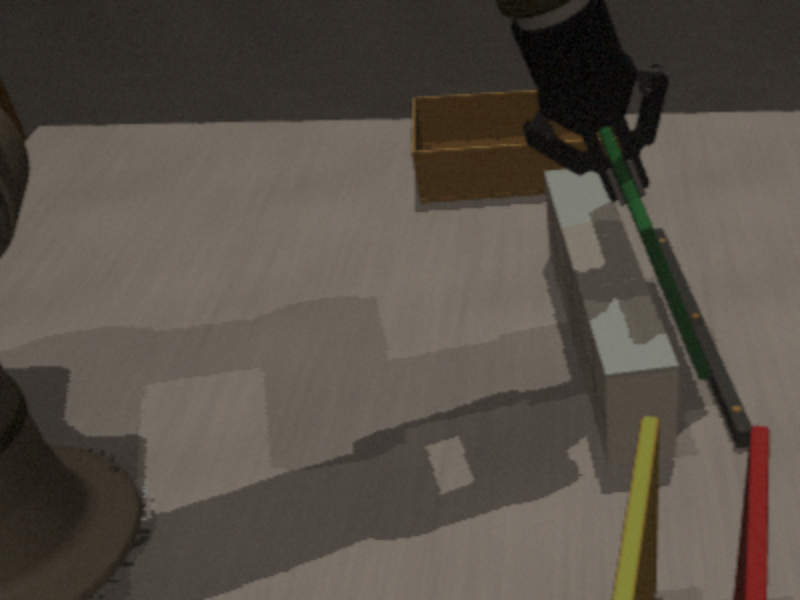

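View pics/top5.png

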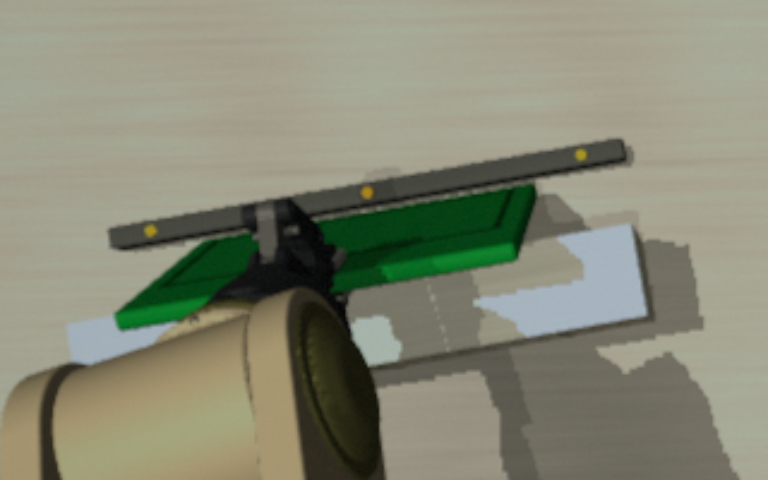

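```bash
python3 -m pendant '[[0,0,0,0.8,0,-0.2,0],[0,0,0,1.5,0,-0.5,0],[0,0,0,2,0,-0.6,0],[0,0,0,2.4,0,-0.8,0],[0,0,0,2.4,0,-0.8,0]]' 70;  python3 -c "
from h import *
goP(49,0,4,22)"
```

```text
time_s: 8.0
eef_pos: [523.0, 249.8, 133.1]
ee_rot: [0.817, -0.043, 0.572, 0.061]
force: [-0.4, -0.7, -3.3]
grip_width: 0.134
target [524.4 249.8 131.4]
t 8.0 pos [523.  249.8 133.1] turn [ 0.001 -0.034  0.001] shift cm [ 0.2  -0.02  0.08] deg 2.0 F [-0.4 -0.7 -3.3] g 0.134 q [ 0.26  0.38  1.73 -0.06  0.69  0.15]
```

```bash
python3 -m pendant '[[0,-0.01,0,0.1,0,0,0],[0,-0.02,0,0.2,0,0,0],[0,-0.034,0,0.2,0,0.1,0],[0,-0.034,0,0.3,0,0.1,0],[0,-0.034,0,0.4,0,0.1,0]]' 70;  python3 -c "
from h import *
goP(49,0,0,22)"
```

```text
time_s: 8.62
eef_pos: [525.2, 250.1, 129.8]
ee_rot: [0.827, -0.042, 0.558, 0.062]
force: [-2.5, -0.7, -2.8]
grip_width: 0.135
target [524.4 249.8 127.4]
t 8.62 pos [525.2 250.1 129.8] turn [ 0.001 -0.     0.001] shift cm [ 0.19 -0.02 -0.16] deg 0.1 F [-2.5 -0.7 -2.8] g 0.135 q [ 0.26  0.37  1.75 -0.07  0.63  0.16]
```

```bash
python3 -m pendant '[[0,0,0,0.1,0,-0.1,0],[0,0,0,0.15,0,-0.12,0],[0,0,0,0.2,0,-0.14,0],[0,0,0,0.25,0,-0.15,0],[0,0,0,0.25,0,-0.15,0]]' 70;  python3 -c "
from h import *
goP(49,0,0,22)
for n in('side','top'):
  cv2.imwrite(f'pics/{n}6.png',cv2.resize(vision.capture(n)[20:240,220:420,::-1] if n=='side' else vision.capture(n)[140:340,:320,::-1],None,fx=2.4,fy=2.4))"
```

```text
time_s: 9.25
eef_pos: [525.0, 250.3, 127.7]
ee_rot: [0.827, -0.042, 0.557, 0.062]
force: [-4.9, 2.3, 3.5]
grip_width: 0.129
target [524.4 249.8 127.4]
t 9.25 pos [525.  250.3 127.7] turn [0.001 0.001 0.   ] shift cm [ 0.   -0.05 -0.07] deg 0.1 F [-4.9  2.3  3.5] g 0.129 q [ 0.26  0.38  1.76 -0.07  0.63  0.16]
```

View pics/side6.png

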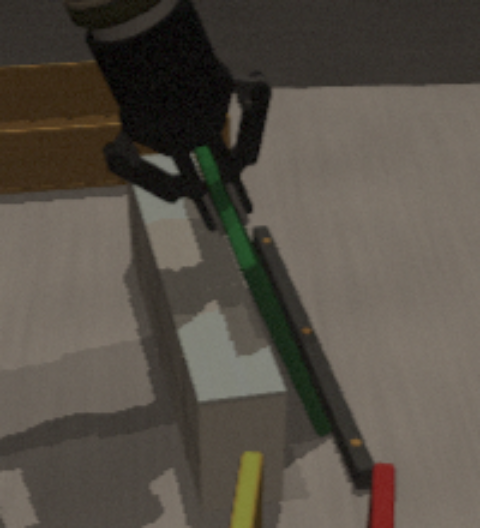

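View pics/top6.png

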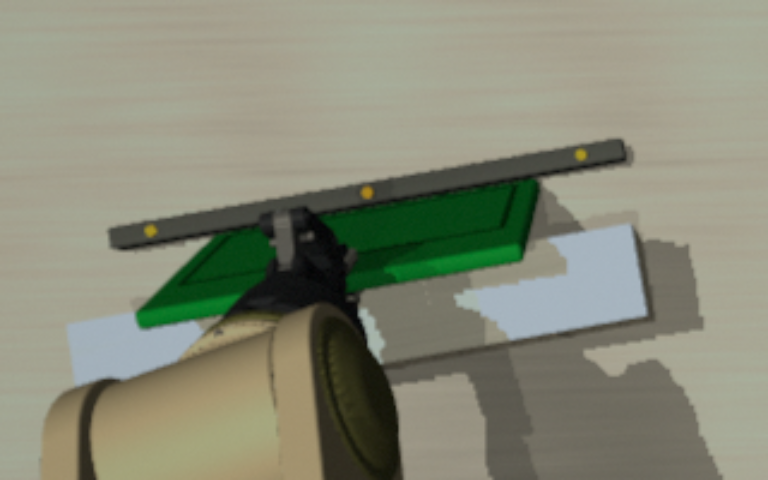

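```bash
python3 -m pendant '[[0,0,0,0,0,0,0.17],[0,0,0,0,0,0,0.22],[0,0,0,0,0,0,0.3],[0,0,0,0,0,0,0.36],[0,0,0,0,0,0,0.4]]' 20; python3 -m pendant '[[0,0,0,0,0,0,0.4],[0,0,0,0,0,0,0.4],[0,0,0,0,0,0,0.4],[0,0,0,0,0,0,0.4],[0,0,0,0,0,0,0.4]]'; python3 -c "
from h import *
go([525,250,128],Rs(sense()))
for n in('side','top'):
  cv2.imwrite(f'pics/{n}7.png',cv2.resize(vision.capture(n)[20:240,220:420,::-1] if n=='side' else vision.capture(n)[140:340,:320,::-1],None,fx=2.4,fy=2.4))"
```

```text
time_s: 9.98
eef_pos: [525.1, 250.0, 127.2]
ee_rot: [0.827, -0.042, 0.557, 0.062]
force: [-0.9, -0.0, -0.4]
grip_width: 0.4
time_s: 10.6
eef_pos: [525.0, 250.1, 127.1]
ee_rot: [0.827, -0.042, 0.557, 0.062]
force: [-0.2, -0.3, 0.5]
grip_width: 0.4
t 10.6 pos [525.  250.1 127.1] turn [0. 0. 0.] shift cm [-0.08 -0.    0.03] deg 0.0 F [-0.2 -0.3  0.5] g 0.4 q [ 0.26  0.38  1.76 -0.07  0.63  0.16]
```

View pics/side7.png

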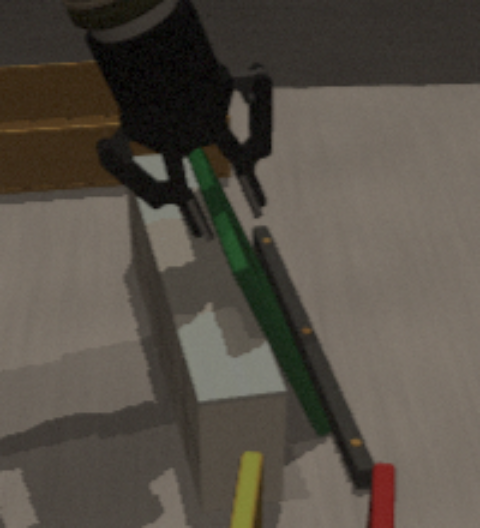

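```bash
python3 -m pendant '[[0,0,0,-1,0,0,0.4],[0,0,0,-2.5,0,0,0.4],[0,0,0,-4.5,0,0,0.4],[0,0,0,-7,0,0,0.4],[0,0,0,-10,0,0,0.4]]'; python3 -m pendant '[[0,0,0,-3,0,0,0.4],[0,0,0,-6,0,-4,0.4],[0,0,0,-8,0,-9,0.4],[0,0,0,-9,0,-13,0.4],[0,0,0,-9,0,-13,0.4]]'; python3 -c "
from h import *
go([525,250,128],Rs(sense()))
for n in('side','top'):
  cv2.imwrite(f'pics/{n}8.png',vision.capture(n)[:,:,::-1])"
```

```text
time_s: 11.32
eef_pos: [487.2, 244.4, 221.4]
ee_rot: [0.827, -0.042, 0.557, 0.062]
force: [-0.2, -0.1, 0.3]
grip_width: 0.399
time_s: 11.95
eef_pos: [333.4, 221.4, 255.4]
ee_rot: [0.827, -0.042, 0.557, 0.063]
force: [-0.5, -0.1, 0.6]
grip_width: 0.402
t 11.95 pos [333.4 221.4 255.4] turn [0. 0. 0.] shift cm [19.1  -0.06 13.14] deg 0.0 F [-0.5 -0.1  0.6] g 0.402 q [ 0.34 -0.18  2.02 -0.09  0.93  0.23]
```

View pics/side8.png

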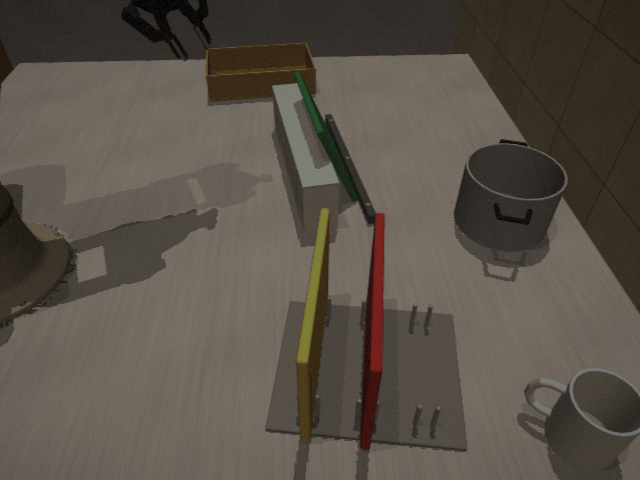

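View pics/top8.png

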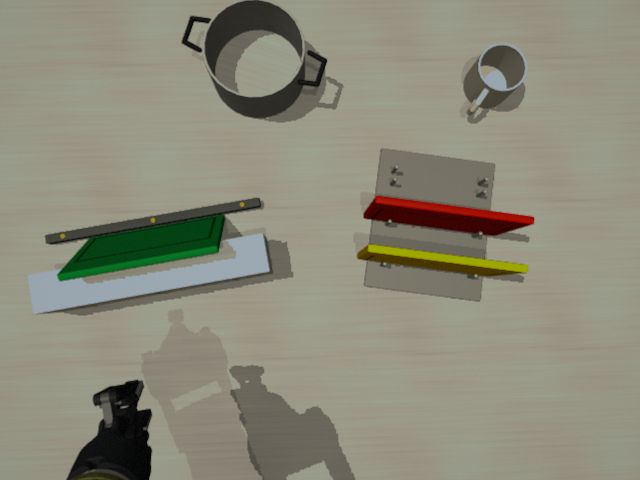

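```bash
python3 - <<'E'
from h import *
im=cv2.imread('pics/top8.png')
p,R=place(49.5,0,0,23.7,L=0);M=R.as_matrix();bz,by,bx=-M[:,0],M[:,1],M[:,2]
for n in("top","side"):
  print(n,[(a,b,c,proj(n,p+by*a+bx*b+bz*c).round(0).tolist()) for a in(-115,115) for b,c in((6,0),(6,170),(-6,170))])
cv2.imwrite('pics/t8z.png',cv2.resize(im[190:320,20:280],None,fx=3,fy=3,interpolation=cv2.INTER_CUBIC))
E
```

```text
top [(-115, 6, 0, [225.0, 214.0]), (-115, 6, 170, [218.0, 246.0]), (-115, -6, 170, [220.0, 254.0]), (115, 6, 0, [90.0, 238.0]), (115, 6, 170, [57.0, 275.0]), (115, -6, 170, [59.0, 282.0])]
side [(-115, 6, 0, [358.0, 200.0]), (-115, 6, 170, [323.0, 130.0]), (-115, -6, 170, [316.0, 133.0]), (115, 6, 0, [331.0, 135.0]), (115, 6, 170, [298.0, 69.0]), (115, -6, 170, [293.0, 72.0])]
```

View pics/t8z.png

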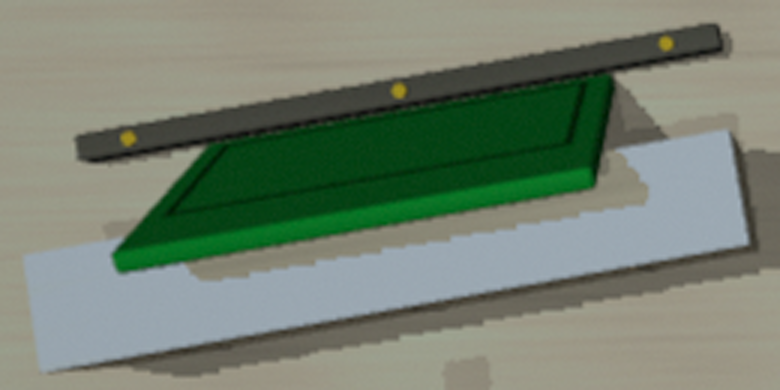

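```bash
python3 -c "
from rig import job,sense
s=sense();print(s['time_s'],s['force'].round(2));job.finish_job()"
```

```text
12.05 [0.21 0.07 0.02]
the job is handed in; nothing more can be done
```

The green board is out of the rack and leaning on the tiled wall, long edge down, with its foot on the counter at the inner side of the rail. I handed the job in at 12.05 s of the 38 s allowed. `finish_job` gives no verdict, so what follows is from my own checks.

- **Moving it:** I gripped the top edge at mid-length and lifted it straight up 100 mm. I then carried it over tilted, lowered it until the force reading showed it on the counter and against the rail, and opened the fingers slowly.
- **Final pose:** In the last top picture the board's corners lie within about 2 px of where they should be for a 23.7° lean centred on the wall. The foot corner suggests the board's foot centre is about 47 mm from the wall face, 2 to 3 mm short of full rail contact. That is inside the 34 to 56 mm band.
- **Other boards:** The red and yellow boards show no visible shift in the last pictures compared with the first ones.
- **Robot:** The gripper is well clear of everything, and the tool force reads about 0 N.

I could not measure the force between the board and the wall directly. The lean in the pictures is what says they are touching.

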